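# Set up the welding trainer with a tee coupon and its spatter shield

### The arm

A 6-joint arm with a two-finger parallel gripper is mounted at the origin on the work surface. World frame = base frame: x ahead of the robot, y to its left, z up, the work surface at z = 0. Lengths are in m, angles in rad, forces in N, time in s.
With the tool pointing down it reaches from about 0.425 to 0.95 m from the base axis. Payload 3.5 kg.
Tool frame: the origin (TCP) lies midway between the tips of the shut fingers; the grasp point (between the pads) lies 19 mm behind it; z points along the fingers, y is the line along which they close (so a half turn about z gives the same grasp; the last joint's range is limited). The gripper opens to 85 mm and grips with 20 to 120 N. Pads are 22 mm wide; open, the fingers measure 114 mm over their backs; the gripper's body (76 mm by 85 mm) begins 54 mm behind the grasp point. The pads swing forward as they close: fully open they stand 13 mm farther back than shut.
Start: joints at [1.019, 0.286, 1.577, -0, 1.279, -0.15], TCP at [0.264, 0.621, 0.231] pointing down, gripper open.
Joint ranges: [-2.77, 2.77], [-0.9, 2.22], [0.21, 2.48], [-1.53, 4.67], [0.24, 2.81], [-2.84, 2.84]. Speed limits (rad/s): [2.79, 2.79, 3.14, 3.14, 3.14, 3.14].

### API

Orientations are given as a unit quaternion [x, y, z, w].
In Python, from plant import ctrl gives the robot as it stands. The module is installed in compiled form; this text tells all that it offers.
- The arm moves only by the shell command python3 -m inch 'ROWS' [FORCE]. ROWS is JSON, a list of rows, each a list of 5 numbers: the closure, from 0 (fully open) to 1 (shut), then the shift along the tool's x, y, z in m, then the turn about the tool's z in degrees. A call has 1 to 5 rows; each row is the pose to reach, as a shift and turn from the pose commanded when the call began, along the tool's axes at that moment; what a row does not reach only later rows make up. A row lasts 1/12 s, in which the tool goes at most 41.7 mm and 7.16 degrees, less where a joint would pass 70% of its speed; a pose out of reach is approached as far as the arm can. A call with a gripper value outside its range is refused whole. The fingers move at their own pace and stop on an object; FORCE is the grip in N (left out, the last holds). Time passes only in rows, so rows that repeat a pose let the fingers close. It gives the time, the measured TCP pose, the force, the opening and the grip force at its end, in the units of the state.
- ctrl.get_state(): the state, without advancing time (a new reading comes with each control period).
- ctrl.read_camera(name): name is "side" or "top" or "wrist"; returns a dict with "pixels" (480x640x3 uint8, red, green, blue), "depth" (480x640 float32, m along the optical axis (not along the pixel's ray), 0 where there is no reading), "fx", "fy", "cx", "cy" (pixels), "D" ([k1, k2, p1, p2, k3] as OpenCV has them; the pictures are not rectified), "xyz" and "rotation" of the camera in the world; the wrist camera has in their place "mount" (4x4, takes a point from camera to tool coordinates, whose origin is the TCP and whose axes are the flange's). Camera axes: x right, y down, z forward; pixel columns grow to the right and rows downward; lengths in m; the calibration is good to about 2 mm. A picture is of the moment at which its call begins: read the wrist's pose just before it.
- ctrl.sign_off(): hands the job in; it is judged then, once.
Trained networks look in a picture, given as the dict that the camera call returned (one of the last four; its "shot" number tells which), for a name from the list of things; names that differ only in an ending like _2 or _b are one class to them, and where a whole thing is asked for, a point or a joint stands for the part that bears it (a point fixed in the world has none). Each returns a list of dicts, best first, with "score" (0 to 1); they miss things now and then, are a little off and sometimes report something else, mostly with a low value. They report only what shows in the picture. A call takes as long as a camera call. They do not tell look-alikes from the thing itself.
- ctrl.spot_in(query, picture): "at" ([column, row] in pixels, amid what is visible of it).
- ctrl.tip_of(query, picture): "at" ([column, row] in pixels: a listed point, or the origin of a listed thing).
The state is a dict: "time": time; "qpos": joint angles; "dq": joint speeds; "joint_efforts": joint torques, N m; "eef_pos": TCP position; "tcp_rot": TCP orientation; "contact_force": force on the tool from outside, world axes, zero at the start; "wrist_torque": the same for the moment, N m; "opening": opening from 0.0 (shut) to 1.0 (fully open); "finger_force": force on a finger pad.
Only numpy, scipy, OpenCV 4.12 (cv2) and the standard library are available. Lean on these libraries where they do the work, as an engineer would, in place of code of your own. Each camera call takes 0.05 s, during which the arm holds its last target. There are 200 camera calls.

### The job

Get the welding trainer ready for a fillet exercise: set the tee-joint coupon on the fixture's sprung platform, web up and lengthways, and press it down until the spring hooks at both ends have snapped over its base plate and hold it down. Also take the spatter shield out of the rack and hang it by its keyhole on the shoulder screw of the stand, slid fully down so that it is locked behind the screw head and hangs straight. Leave everything else on the bench where it is.

Things in the scene. Friction and masses are not known exactly. Their poses are not given: they have to be found in the camera images.
- tee: Tee-joint coupon, bare aluminium, 0.38 kg, loose, the only one with an upright web: base plate 76 (x) x 130 (y) x 8 mm; along its middle stands a web 8 mm thick (x), 130 long (y), 60 high, easily gripped from above across its thickness. Origin at the centre of the underside, z up; web top 68 mm above it. Half a turn about z looks the same.
- fixture: Coupon fixture, fixed: dark steel base plate 110 (x) x 220 (y) x 12 mm, a sprung aluminium platform in the middle and a steel spring hook with a black thumb tab at each end of its length. Origin at the centre of its underside, z up, y along its length. A loaded coupon lies with its web along y. Nothing of it is higher than 85 mm.
- stage_top (a point): Centre of the platform's flat top, 69 mm above the bench when up; axes as the fixture's. Top 94 (x) x 100 (y) mm; side rails 84 mm apart (x), 14 mm high, flaring outward above 5 mm: the 76 mm base plate drops between them with 4 mm to spare each side. Along y the base plate overhangs 15 mm at both ends, between the hooks; centre it within 3 mm.
- stage (a joint): Platform travel downward in m: 0 up, 0.032 at the bottom stop. A spring pushes it up with 6 N at the top, 14 N at the bottom, so it carries the coupon without sinking. The hooks catch the coupon when the platform has gone down about 0.0275; the hooked coupon holds it at about 0.026. Pushing the coupon down takes up to about 15 N.
- hook_left (a joint): Spring hook at the +y end of the fixture, rad: 0 closed (its rest), up to 0.5 swung outward. Its nose is a fork, 46 mm wide with an 18 mm gap for the web; its ramp runs from 60 mm from the fixture's centre at 55 mm height to 75 mm at 81 mm. The base plate's end pushes it outward; within about 0.3 s it snaps back to 0 over the plate once the plate's top is under the nose's underside, 51 mm high.
- hook_right (a joint): The same hook at the -y end of the fixture; 0 closed, up to 0.5 swung outward.
- shield: Spatter shield, 0.33 kg: upright aluminium sheet 160 wide (y), 150 high (z), 4 mm thick (x); on its top edge a black handle bar 14 thick (x), 100 long (y), from 124 to 158 mm above the lower edge, to be gripped from above. Origin mid lower edge, x its normal; front and back alike. Stands in a rack slot, lower edge 10 mm above the bench, may lean 2 degrees; lifts straight out.
- shield_hole (a point): Centre of the wide part of the shield's keyhole (34 mm wide, 66 mm above the lower edge, mid-thickness); axes as the shield's. The 20 mm screw head passes here with 7 mm to spare all round. Above it the hole tapers to the slot.
- shield_seat (a point): Where the screw's neck lies when the shield is fully hung: in the slot (14 mm wide), 5 mm below its closed top end, 100 mm above the lower edge, 34 mm above the centre of the wide part, mid-thickness.
- stand: Stand for the shield, fixed: dark base 130 (x) x 150 (y) x 12 mm, two chromed tubes, and on them an aluminium block 84 mm wide (y), 42 mm high, whose upright front face looks along the stand's +x, 30 mm from its origin. Top of the block 175 mm above the bench, nothing higher. Origin at the centre of its underside, z up.
- stand_screw (a point): On the axis of the shoulder screw, halfway along its neck, 165 mm above the bench, 5 mm in front of the block's face. The screw points along the stand's +x: neck 10 mm diameter, 10 mm long, then a head 20 mm diameter, 6 mm thick, ending 16 mm in front of the face. The hung shield is upright, its normal along x, between block and head.
- rack: Rack for plates, fixed: dark steel base 110 (x) x 190 (y) x 10 mm with two slots along y, 28 mm either side of its centre, between upright fingers 70 mm high. The shield stands in the slot at x = -28 mm, a lower blank plate in the other. Origin at the centre of its underside.
- lap: Bystander: lap-joint coupon, two flat aluminium plates 70 x 130 x 8 mm one overlapping the other, 16 mm high, loose. Origin under its centre.
- pipe: Bystander: pipe coupon, upright steel tube 72 mm diameter, 62 mm high, loose. Origin at the centre of its underside.
- blank: Bystander: dark steel plate 140 (y) x 95 (z) x 4 mm standing in the rack's other slot (top 105 mm above the bench). Origin at the middle of its lower edge.
- torch: Bystander: welding torch, blue handle and bent copper neck, about 200 mm long along x, 37 mm high, loose.
- hammer: Bystander: chipping hammer, about 190 mm long along x, loose.
- brush: Bystander: wire brush with a wooden back, about 255 mm long along x, 34 mm high, loose.
Things that resemble listed ones, but are neither listed nor needed, are in the scene too. What is shaped like the shield but orange is not meant.

How it is judged:
At the end, for the whole second after the job is handed in: Coupon flat on the platform (within 8 mm, 0.1 rad), platform held beyond 24 mm of travel, both hooks under 0.08 rad; shield seat within 7 mm of the screw point, plumb within 0.17 rad, square within 0.2 rad; both at rest (value of joint stage above 0.024 m and value of joint each of hook_left, hook_right below 0.08 rad and horizontal distance between tee and stage_top below 0.008 m and z of tee in the frame of stage_top between -0.003 and 0.003 m and angle between tee's own z axis and vertical below 0.06 rad and angle between the y axis of tee and the y axis of fixture, either way round below 0.1 rad and linear speed of each of tee, shield below 0.02 m/s and distance between shield_seat and stand_screw below 0.007 m and angle between shield's own z axis and vertical below 0.17 rad and angle between the x axis of shield and the x axis of stand, either way round below 0.2 rad); the robot touches nothing.
It fails at once if one of the other things on the bench is pushed more than 4 cm from its place (distance of any of lap, pipe, blank, torch, hammer, brush from where it was at the start of the episode above 0.04 m).
It also fails if it takes over 61 s, if anything falls off the work surface, if the arm or the gripper's body presses on something with over 40 N, if the wrist force passes 120 N, or if a joint passes its speed limit or range.

## Working session

There is one attempt and no reset: what is moved stays moved. The work goes in short steps, Python scripts to look and compute and a shell command to move; the robot and the scene stay as the last step left them, time stands still between calls to the robot, and variables do not carry over. Pictures are saved under pics/ and viewed, at most 12 in all, crops included, and the job is handed in when it is done.

```bash
mkdir -p pics; ls
python3 - <<'E'
from plant import ctrl
import cv2, numpy as np, pickle
s=ctrl.get_state(); print({k:np.round(v,3).tolist() for k,v in s.items()})
P={}
for n in("top","side"):
    p=ctrl.read_camera(n); P[n]=p
    cv2.imwrite(f"pics/{n}0.png",p["pixels"][:,:,::-1])
    print(n,p["xyz"],np.round(p["rotation"],3).tolist(),p["fx"],p["cx"],p["cy"],p["D"])
    for q in["tee","fixture","stage_top","shield","shield_hole","shield_seat","stand","stand_screw","rack"]:
        try: print(q,[(np.round(d["at"]).tolist(),round(d["score"],2)) for d in ctrl.spot_in(q,p)][:3],end=' ')
        except Exception as e: print(e)
        print('tip',[(np.round(d["at"],1).tolist(),round(d["score"],2)) for d in ctrl.tip_of(q,p)][:3])
pickle.dump(P,open("p0.pkl","wb"))
E
```

```text
pics
{'time': 0.0, 'qpos': [1.019, 0.287, 1.578, 0.0, 1.279, -0.15], 'dq': [0.0, -0.001, 0.0, -0.0, -0.0, 0.0], 'joint_efforts': [-0.001, -40.598, -29.263, -0.0, 0.006, 0.0], 'eef_pos': [0.264, 0.621, 0.23], 'tcp_rot': [0.2, 0.98, -0.001, -0.0], 'contact_force': [0.151, -0.678, -0.129], 'wrist_torque': [0.023, 0.0, -0.058], 'finger_force': 0.0, 'opening': 1.0}
top [ 0.4629413  -0.03363115  1.45036084] [0.71, -0.704, 0.02, -0.012] 492.21092075822685 322.7195851177973 242.66048649312555 [-0.03772135  0.          0.          0.          0.        ]
tee [([353.0, 268.0], 0.84)] tip [([353.0, 268.5], 0.76)]
fixture [([317.0, 198.0], 0.77)] tip [([316.1, 201.4], 0.6), ([271.2, 265.2], 0.38)]
stage_top [([316.0, 194.0], 0.89)] tip [([319.0, 194.8], 0.93), ([352.8, 268.0], 0.45)]
shield [([480.0, 179.0], 0.74), ([439.0, 255.0], 0.69)] tip [([469.6, 186.2], 0.71), ([404.6, 312.5], 0.59), ([425.0, 256.7], 0.56)]
shield_hole [([475.0, 186.0], 0.86), ([442.0, 250.0], 0.54)] tip [([474.1, 184.4], 0.85)]
shield_seat [([480.0, 181.0], 0.84), ([437.0, 255.0], 0.72), ([439.0, 237.0], 0.35)] tip [([47
[... 490 characters left out ...]
0.28)]
fixture [([365.0, 239.0], 0.66)] tip [([359.3, 245.6], 0.73)]
stage_top [([366.0, 224.0], 0.6)] tip [([366.0, 222.8], 0.97)]
shield [([524.0, 319.0], 0.74), ([419.0, 330.0], 0.69)] tip [([407.0, 355.4], 0.94), ([515.1, 343.2], 0.68)]
shield_hole [([522.0, 321.0], 0.9), ([418.0, 329.0], 0.89), ([454.0, 335.0], 0.68)] tip [([411.7, 336.4], 0.58), ([523.0, 329.0], 0.58)]
shield_seat [([524.0, 318.0], 0.82), ([414.0, 331.0], 0.69)] tip [([522.7, 313.2], 0.88), ([412.4, 325.6], 0.83)]
stand [([243.0, 188.0], 0.65), ([417.0, 330.0], 0.24)] tip [([243.7, 196.8], 0.98)]
stand_screw [([240.0, 186.0], 0.84)] tip [([245.5, 143.0], 0.92)]
rack [([414.0, 357.0], 0.98)] tip [([411.7, 347.9], 0.75)]
```

View pics/top0.png

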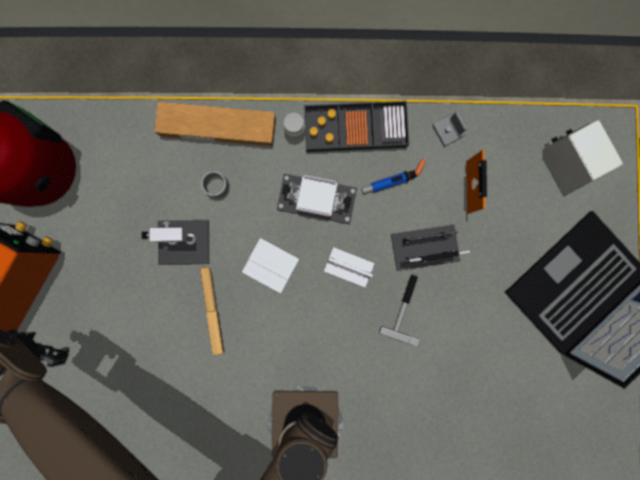

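View pics/side0.png

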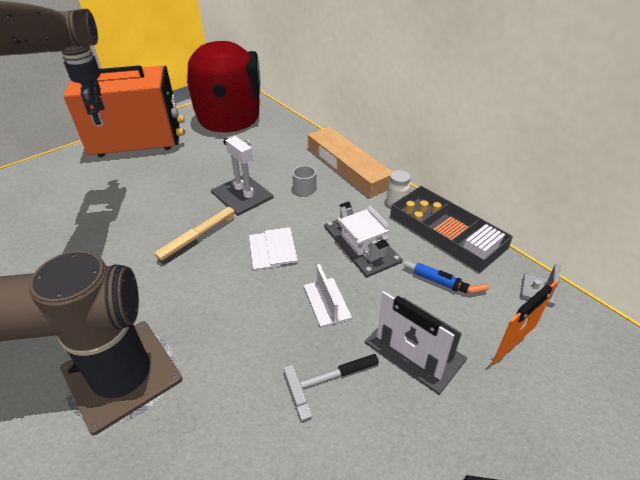

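The top view shows the tee at (350,267), the fixture at (317,197), the rack at (425,247) and the stand at (183,241), with its block at (165,234). There are two shield candidates: the bare aluminium one in the rack (top 425,255, side 418,325) and the orange one (top 478,180, side 525,320). The rack one fits, because the orange one is excluded. Next I'll measure from the depth and by triangulation, and make a crop to confirm.

```bash
cat > h.py <<'E'
import numpy as np, cv2
from scipy.spatial.transform import Rotation as R
def pose(p, s=None):
    """camera-to-world rotation and origin"""
    if "mount" in p:
        T=R.from_quat(s["tcp_rot"]).as_matrix(); M=np.array(p["mount"])
        return T@M[:3,:3], T@M[:3,3]+np.array(s["eef_pos"])
    r=np.array(p["rotation"],float)
    return (R.from_quat(r).as_matrix() if r.size==4 else r.reshape(3,3)), np.array(p["xyz"],float)
def K(p): return np.array([[p["fx"],0,p["cx"]],[0,p["fy"],p["cy"]],[0,0,1.]])
def ray(p,px,s=None):
    u=cv2.undistortPoints(np.array(px,float).reshape(-1,1,2),K(p),np.array(p["D"],float)).reshape(-1,2)
    Rm,o=pose(p,s); return o,np.c_[u,np.ones(len(u))]@Rm.T
def at_z(p,px,z,s=None):
    o,d=ray(p,px,s); return o+d*((z-o[2])/d[:,2])[:,None]
def tri(rays):
    A=np.zeros((3,3));b=np.zeros(3)
    for o,d in rays:
        d=d[0]/np.linalg.norm(d[0]); Q=np.eye(3)-np.outer(d,d); A+=Q;b+=Q@o
    x=np.linalg.solve(A,b)
    return x,[np.linalg.norm(np.cross(x-o,d[0]/np.linalg.norm(d[0]))) for o,d in rays]
def cloud(p,s=None):
    v,u=np.nonzero(p["depth"]>0)
    o,d=ray(p,np.c_[u,v],s); return o+d*p["depth"][v,u][:,None], np.c_[u,v], p["pixels"][v,u]
def box(c,lo,hi):
    c=c[0] if isinstance(c,tuple) else c
    return c[np.all((c>lo)&(c<hi),1)]
def rect(q):
    (c,sz,a)=cv2.minAreaRect(q[:,:2].astype(np.float32)); 
    if sz[0]<sz[1]: sz=sz[::-1]; a+=90
    return np.round(c,4),np.round(sz,4),round((a+90)%180-90,2),len(q)  # angle of long side from world x
E
python3 - <<'E'
import pickle; from h import *
P=pickle.load(open("p0.pkl","rb"))
t,s=P["top"],P["side"]
for n,a,b in[("tee",(353,268.5),(326.3,300.7)),("stage",(319,194.8),(366,222.8)),("screw",(168.3,225),(245.5,143)),("rack",(424.2,243.9),(411.7,347.9)),("stand",(182.8,238.7),(243.7,196.8)),("fixt",(316.1,201.4),(359.3,245.6))]:
    print(n,*[np.round(v,3) for v in tri([ray(t,a),ray(s,b)])])
for nm,p in P.items():
    c=cloud(p); print(nm, "bench z",np.median(box(c,[.3,-.1,-.03],[.35,.1,.03])[:,2]))
    g=at_z(t,[(350,267)],.068)[0]
    print("web",rect(q:=box(c,[g[0]-.1,g[1]-.1,.05],[g[0]+.1,g[1]+.1,.085])),q[:,2].max(),"base",rect(box(c,[g[0]-.1,g[1]-.1,.004],[g[0]+.1,g[1]+.1,.085])))
    g=at_z(t,[(317,197)],.069)[0]; q=box(c,[g[0]-.12,g[1]-.12,.06],[g[0]+.12,g[1]+.12,.078]);print("stage",rect(q),np.median(q[:,2]),'all',rect(box(c,[g[0]-.12,g[1]-.15,.006],[g[0]+.12,g[1]+.15,.018])))
    g=at_z(t,[(430,255)],.168)[0]; q=box(c,[g[0]-.12,g[1]-.15,.135],[g[0]+.12,g[1]+.15,.2]);print("handle",rect(q),np.percentile(q[:,2],[5,50,95]))
    g=at_z(t,[(165,234)],.175)[0]; q=box(c,[g[0]-.1,g[1]-.1,.165],[g[0]+.1,g[1]+.1,.19]);print("block",rect(q),np.percentile(q[:,2],[5,50,95]))
def crop(p,x,y,w,h,k): return cv2.resize(p["pixels"][y:y+h,x:x+w,::-1],None,fx=k,fy=k,interpolation=cv2.INTER_CUBIC)
a=crop(s,350,250,220,150,3.6)
b=np.hstack([crop(s,200,120,110,100,3.6),crop(t,130,200,110,100,3.6)])
cv2.imwrite("pics/c1.png",np.vstack([a[:,:792],b[:,:792]])[:600] if 0 else cv2.resize(np.vstack([a[:,:792],b[:,:792]]),(528,600)))
E
```

```text
tee [ 0.451 -0.135  0.023] [0.002 0.002]
stage [ 0.659 -0.037  0.082] [0.001 0.001]
screw [0.562 0.357 0.171] [0.001 0.001]
rack [ 0.523 -0.344  0.003] [0.006 0.006]
stand [ 0.536  0.369 -0.014] [0.001 0.001]
fixt [ 0.651 -0.028  0.   ] [0. 0.]
top bench z 0.001140797795237125
web (array([ 0.458 , -0.1244]), array([0.1296, 0.0079]), 69.17, 136) 0.07677613939909378 base (array([ 0.4574, -0.1249]), array([0.1995, 0.1973]), 0.45, 1837)
stage (array([ 0.6587, -0.0282]), array([0.1953, 0.0945]), 79.0, 1336) 0.07072635802686189 all (array([ 0.6541, -0.0295]), array([0.2975, 0.2376]), -89.52, 1348)
handle (array([ 0.4901, -0.3537]), array([0.1588, 0.0163]), -80.69, 261) [0.15550896 0.16820734 0.17243624]
block (array([0.5481, 0.3682]), array([0.1002, 0.0501]), -89.5, 466) [0.16982556 0.17534236 0.17986511]
side bench z 0.001037412775804214
web (array([ 0.4582, -0.1257]), array([0.1319, 0.0089]), 69.34, 261) 0.0719237326925577 base (array([ 0.4579, -0.1256]), array([0.1987, 0.1984]), 89.85, 1658)
stage (array([ 0.6593, -0.0284]), array([0.197 , 0.0977]), 78.87, 1304) 0.07036647905049348 all (array([ 0.6336, -0.0374]), array([0.2671, 0.1697]), 81.56, 1084)
handle (array([ 0.4898, -0.3543]), array([0.1606, 0.0175]), -80.41, 1092) [0.13835723 0.1574634  0.16974368]
block (array([0.5473, 0.3614]), array([0.0882, 0.0517]), -86.26, 296) [0.16733706 0.17553785 0.1786172 ]
```

View pics/c1.png

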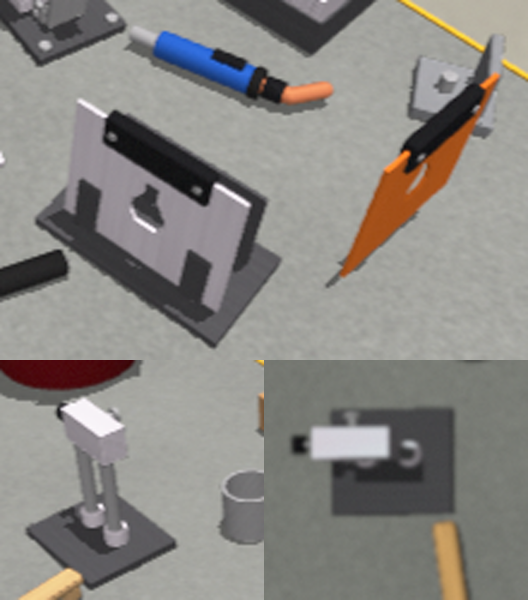

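The crop confirms the target: the bare aluminium shield in the near rack slot, with its black handle and keyhole, is the one meant, and the orange one stays put. The screw is on the stand's far (+x) side, at about (166,223) in the top view.

```bash
cat >> h.py <<'E'
def need(s,xyz,yaw):
    """shift in tool axes (mm) and turn (deg) to bring TCP to xyz with tool y axis at yaw (mod 180)"""
    T=R.from_quat(s["tcp_rot"]).as_matrix(); d=T.T@(np.array(xyz)-s["eef_pos"])
    a=np.degrees(np.arctan2(T[1,1],T[0,1])); t=(a-yaw+90)%180-90   # + turn about tool z (down) lowers yaw
    return np.round(d*1000,1),"turn",round(t,2),"yaw now",round(a,2), "tilt",round(np.degrees(np.arccos(-T[2,2])),2)
E
python3 - <<'E'
from plant import ctrl; from h import *
s=ctrl.get_state(); p=ctrl.read_camera("wrist"); print(np.round(p["mount"],3).tolist(),p["fx"],p["D"])
print(need(s,(.47,.36,.36),0), need(s,(.42,-.12,.30),-20.8))
E
```

```text
[[-0.0, -0.966, -0.26, 0.066], [1.0, -0.0, 0.001, 0.0], [-0.001, -0.26, 0.966, -0.142], [0.0, 0.0, 0.0, 1.0]] 422.75399205458666 [0.01761339 0.         0.         0.         0.        ]
(array([-291.8, -159.9, -128.7]), 'turn', np.float64(66.98), 'yaw now', np.float64(66.98), 'tilt', np.float64(0.0)) (array([-433.5, -621.2,  -68.7]), 'turn', np.float64(87.78), 'yaw now', np.float64(66.98), 'tilt', np.float64(0.0))
```

```bash
python3 -m inch '[[0,-40,0,0,0]]' 2>&1 | tail -2
python3 - <<'E'
from plant import ctrl; from h import *
s=ctrl.get_state(); print(s["time"],s["eef_pos"],need(s,(.50,.37,.33),30))
E
```

```text
opening: 0.996
finger_force: 0.0
2.0333 [0.29701416 0.60729106 0.23142406] (array([-278.3, -141. ,  -99.6]), 'turn', np.float64(37.39), 'yaw now', np.float64(67.39), 'tilt', np.float64(0.2))
```

```bash
python3 -m inch '[[0,-0.037,-0.018,-0.02,7],[0,-0.074,-0.036,-0.04,14],[0,-0.11,-0.054,-0.06,21],[0,-0.145,-0.072,-0.08,28],[0,-0.18,-0.09,-0.1,35]]' | tail -9; python3 -m inch '[[0,-0.04,0.02,0,0],[0,-0.07,0.04,0,0],[0,-0.07,0.04,0,0],[0,-0.07,0.04,0,0]]' | tail -9
python3 - <<'E'
from plant import ctrl; from h import *
s=ctrl.get_state(); p=ctrl.read_camera("wrist"); print(np.round(s["eef_pos"],3), need(s,(.50,.37,.33),30))
for q in("stand_screw","stand"): print(q,[(np.round(d["at"],1).tolist(),round(d["score"],2)) for d in ctrl.tip_of(q,p)][:2])
import pickle; pickle.dump((s,p),open("w1.pkl","wb"))
c=cloud(p,s); q=box(c,[.42,.26,.168],[.65,.48,.185]); print(rect(q),np.percentile(q[:,2],[5,50,95]))
cv2.imwrite("pics/w1.png",p["pixels"][:,:,::-1])
E
```

```text
time: 2.45
eef_pos: [0.4242, 0.4615, 0.3248]
tcp_rot: [0.488, 0.873, 0.0, 0.0]
contact_force: [0.1, 0.8, 0.6]
opening: 1.0
finger_force: 0.0
time: 2.78
eef_pos: [0.496, 0.4233, 0.3235]
tcp_rot: [0.487, 0.874, -0.0, -0.0]
contact_force: [-0.4, 0.3, 0.3]
opening: 0.999
finger_force: 0.0
[0.496 0.423 0.323] (array([-47.4, -24.7,  -6.5]), 'turn', np.float64(1.77), 'yaw now', np.float64(31.77), 'tilt', np.float64(0.05))
stand_screw [([355.0, 323.6], 0.82)]
stand [([319.1, 245.4], 0.82)]
(array([0.5459, 0.364 ]), array([0.085 , 0.0515]), -88.06, 5183) [0.17062427 0.17470208 0.17585065]
```

View pics/w1.png

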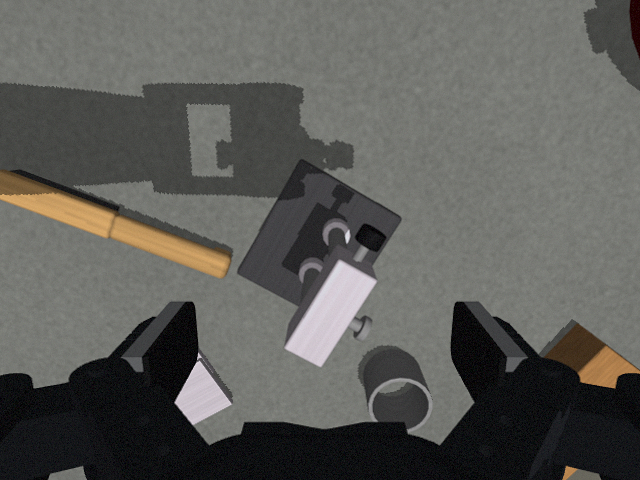

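The wrist view shows the block top from (284,345) to (376,280). The screw points away from the robot at about (362,327), and the pipe is at (400,390).

Run:
```python
import pickle; from h import *
s,p=pickle.load(open("w1.pkl","rb")); P=pickle.load(open("p0.pkl","rb"))
c=cloud(p,s); q=box(c,[.42,.26,.168],[.65,.48,.185])
# block without the head: opening on a 1 mm raster
g=np.zeros((200,250),np.uint8); ij=((q[:,:2]-[.45,.26])*1000).astype(int); g[ij[:,0],ij[:,1]]=255
g=cv2.morphologyEx(g,cv2.MORPH_CLOSE,np.ones((5,5))); b=cv2.morphologyEx(g,cv2.MORPH_OPEN,np.ones((27,27)))
print("block",rect(np.argwhere(b)/1000+[.4505,.2605]))
h=np.argwhere((g>0)&(b==0))/1000+[.4505,.2605]; print("head?",len(h),h.max(0),h.min(0),h.mean(0))
r=[ray(P["top"],(168.3,225)),ray(P["side"],(245.5,143)),ray(p,(355,323.6),s)]
print("screw tri",tri(r), at_z(p,[(355,323.6)],.165,s))
print("base",rect(box(c,[.4,.26,.007],[.64,.48,.017])))
print("screw pts",[ (round(z,3),box(c,[.565,.30,z],[.62,.42,z+.004]).mean(0).round(4)) for z in(.166,.17,.174)])
```

```text
block (array([0.537, 0.364]), array([0.083, 0.035]), -90.0, 2910)
head? 235 [0.5715 0.4065] [0.5235 0.3205] [0.56209149 0.3652234 ]
screw tri (array([0.56276978, 0.36190447, 0.165002  ]), [np.float64(0.0036393074880434867), np.float64(0.002858347579661288), np.float64(0.0031720470535125415)]) [[0.56073724 0.36481057 0.165     ]]
base (array([0.514 , 0.3663]), array([0.1769, 0.1397]), 76.96, 10028)
screw pts [(0.166, array([0.568 , 0.3724, 0.1681])), (0.17, array([0.5675, 0.3661, 0.1724])), (0.174, array([0.568 , 0.365 , 0.1747]))]
```

Run:
```python
import pickle; from h import *
from plant import ctrl
s,p=pickle.load(open("w1.pkl","rb"))
c=cloud(p,s); q=box(c,[.45,.28,.17],[.60,.45,.182])
ys=np.arange(.330,.400,.003)
for nm,f in(("back",lambda a:a.min()),("front",lambda a:a.max())):
    e=[(y,f(q[abs(q[:,1]-y)<.0015][:,0])) for y in ys if (abs(q[:,1]-y)<.0015).any() and not(nm=="front" and .350<y<.380)]
    e=np.array(e); k=np.polyfit(e[:,0],e[:,1],1); r=e[:,1]-np.polyval(k,e[:,0]); e=e[abs(r)<.002]; k=np.polyfit(e[:,0],e[:,1],1)
    print(nm,"slope deg",np.degrees(np.arctan(k[0])),"x at y=.365",np.polyval(k,.365),len(e))
s=ctrl.get_state(); print(need(s,(.45,-.12,.27),-20.8))
```

```text
back slope deg -1.9312484051877583 x at y=.365 0.5203380496640778 24
front slope deg -1.3910277138373977 x at y=.365 0.5542300328885407 14
(array([-439.3, -326.1,   53.7]), 'turn', np.float64(52.84), 'yaw now', np.float64(32.04), 'tilt', np.float64(0.04))
```

```bash
python3 -m inch '[[0,-0.032,-0.024,0,0],[0,-0.064,-0.048,0,0],[0,-0.096,-0.072,0,0],[0,-0.128,-0.096,0,0],[0,-0.16,-0.12,0,0]]' | sed -n 1,2p; python3 -m inch '[[0,-0.032,-0.024,0,6],[0,-0.064,-0.048,0,12],[0,-0.096,-0.072,0,18],[0,-0.128,-0.096,0.01,24],[0,-0.16,-0.12,0.02,28]]' | sed -n 1,2p
python3 -m inch '[[0,-0.035,-0.01,0.01,5],[0,-0.07,-0.015,0.02,11],[0,-0.11,-0.02,0.03,18],[0,-0.145,-0.022,0.03,25],[0,-0.145,-0.022,0.03,25]]'
python3 - <<'E'
from plant import ctrl; from h import *; import pickle
s=ctrl.get_state(); p=ctrl.read_camera("wrist"); pickle.dump((s,p),open("w2.pkl","wb"))
print(np.round(s["eef_pos"],4), need(s,(.458,-.125,.1),-20.8))
c=cloud(p,s); q=box(c,[.36,-.23,.055],[.56,-.03,.08]); print("web",rect(q),np.percentile(q[:,2],[5,50,95])); q=box(c,[.36,-.23,.004],[.56,-.03,.012]); print("base",rect(q),np.median(q[:,2]))
print("tee tip",[(np.round(d["at"],1).tolist(),at_z(p,[d["at"]],0,s).round(4),round(d["score"],2)) for d in ctrl.tip_of("tee",p)][:2])
E
```

```text
time: 3.35
eef_pos: [0.4757, 0.2254, 0.3239]
time: 3.77
eef_pos: [0.4597, 0.026, 0.3048]
time: 4.18
eef_pos: [0.4478, -0.1233, 0.2733]
tcp_rot: [0.826, 0.563, -0.001, 0.0]
contact_force: [-0.2, -0.6, 0.8]
opening: 0.996
finger_force: 0.0
[ 0.4478 -0.1233  0.2733] (array([  2.5,  10.2, 173.2]), 'turn', np.float64(-0.64), 'yaw now', np.float64(-21.44), 'tilt', np.float64(0.12))
web (array([ 0.4568, -0.1228]), array([0.1289, 0.008 ]), 69.3, 1493) [0.06631096 0.06762853 0.06891745]
base (array([ 0.4571, -0.1232]), array([0.1301, 0.0768]), 69.28, 9075) 0.007646497399184382
tee tip [([334.5, 191.8], array([[ 0.4577, -0.1259,  0.    ]]), 0.9)]
```

```bash
python3 -m inch '[[0,0.0,0.04,0,0],[0,0.003,0.08,0,0],[0,0.006,0.12,0,0],[0,0.01,0.15,0,0],[0,0.01,0.15,0,0]]' | sed -n 1,2p
python3 - <<'E'
from plant import ctrl; from h import *; import pickle
s=ctrl.get_state(); p=ctrl.read_camera("wrist"); pickle.dump((s,p),open("w3.pkl","wb"))
print(np.round(s["eef_pos"],4))
c=cloud(p,s); q=box(c,[.55,-.16,.060],[.78,.11,.0725]); print("stage",np.median(q[:,2]),len(q))
# flat platform top only: raster + opening
g=np.zeros((240,280),np.uint8); ij=((q[:,:2]-[.55,-.16])*1000).astype(int); g[ij[:,0],ij[:,1]]=255
g=cv2.morphologyEx(g,cv2.MORPH_CLOSE,np.ones((5,5))); b=cv2.morphologyEx(g,cv2.MORPH_OPEN,np.ones((45,45))); print("flat",rect(np.argwhere(b)/1000+[.5505,-.1595]))
q=box(c,[.54,-.18,.0765],[.78,.12,.092]); print("high(rails)",rect(q))
for z0,z1 in((.007,.018),): print("base",rect(box(c,[.57,-.16,z0],[.75,.10,z1])))
for n,z in(("stage_top",.069),("fixture",0)): print(n,[(np.round(d["at"],1).tolist(),at_z(p,[d["at"]],z,s).round(4),round(d["score"],2)) for d in ctrl.tip_of(n,p)][:2])
cv2.imwrite("pics/w3.png",p["pixels"][:,:,::-1])
E
```

```text
time: 4.7
eef_pos: [0.5961, -0.1627, 0.2726]
[ 0.5961 -0.1627  0.2726]
stage 0.06889794626429918 9825
flat (array([ 0.648, -0.048]), array([0.067, 0.053]), 0.0, 3494)
high(rails) (array([ 0.6507, -0.0607]), array([0.0997, 0.091 ]), -10.87, 1680)
base (array([ 0.6419, -0.1074]), array([0.1158, 0.0804]), -14.96, 5567)
stage_top [([336.4, 9.2], array([[ 0.657 , -0.0277,  0.069 ]]), 0.59)]
fixture [([333.7, 27.4], array([[ 0.6572, -0.0258,  0.    ]]), 0.8), ([178.6, 205.9], array([[ 0.4568, -0.1228,  0.    ]]), 0.28)]
```

View pics/w3.png

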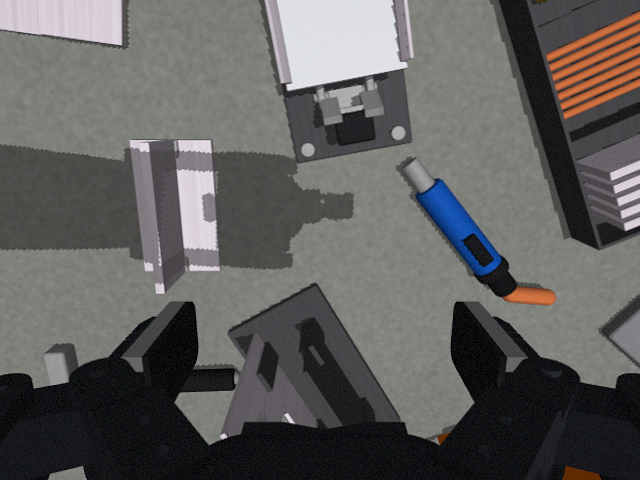

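The fixture is only half in view, with the platform edge at about (347,75). I'll shift about 120 mm along tool x to centre it.

```bash
python3 -m inch '[[0,0.04,0.0,0,0],[0,0.08,0.0,0,0],[0,0.12,0.005,0,0],[0,0.14,0.005,0,0],[0,0.14,0.005,0,0]]' | sed -n 1,2p
python3 - <<'E'
from plant import ctrl; from h import *; import pickle
s=ctrl.get_state(); p=ctrl.read_camera("wrist"); pickle.dump((s,p),open("w4.pkl","wb"))
print(np.round(s["eef_pos"],4))
c=cloud(p,s); q=box(c,[.55,-.16,.060],[.78,.11,.0725]); print("stage",np.median(q[:,2]),len(q))
o=np.array([.55,-.16])
def ras(q,k):
    g=np.zeros((240,300),np.uint8); ij=((q[:,:2]-o)*1000).astype(int); g[ij[:,0],ij[:,1]]=255
    g=cv2.morphologyEx(g,cv2.MORPH_CLOSE,np.ones((5,5))); return cv2.morphologyEx(g,cv2.MORPH_OPEN,cv2.getStructuringElement(cv2.MORPH_ELLIPSE,(k,k)))
print("flat",rect(np.argwhere(ras(q,31))/1000+o+.0005))
q=box(c,[.56,-.14,.0765],[.76,.09,.084]); q=q[np.linalg.norm(q[:,:2]-[.658,-.028],axis=1)<.075]; print("rails",rect(q))
print("base",rect(np.argwhere(ras(box(c,[.56,-.16,.008],[.77,.12,.016]),7))/1000+o+.0005))
for n,z in(("stage_top",.069),("fixture",0)): print(n,[(np.round(d["at"],1).tolist(),at_z(p,[d["at"]],z,s).round(4),round(d["score"],2)) for d in ctrl.tip_of(n,p)][:2])
print(need(s,(.457,-.123,.12),-20.7))
cv2.imwrite("pics/w4.png",p["pixels"][:,:,::-1])
E
```

```text
time: 5.27
eef_pos: [0.6466, -0.0301, 0.275]
[ 0.6466 -0.0301  0.275 ]
stage 0.06867458466887227 13377
flat (array([ 0.6573, -0.0263]), array([0.1006, 0.086 ]), 79.51, 8306)
rails (array([ 0.657 , -0.0277]), array([0.1488, 0.1002]), 79.46, 1917)
base (array([ 0.6572, -0.0265]), array([0.2206, 0.1116]), 79.38, 5692)
stage_top [([334.1, 200.2], array([[ 0.6564, -0.028 ,  0.069 ]]), 0.96)]
fixture [([332.4, 187.3], array([[ 0.6568, -0.027 ,  0.    ]]), 0.59)]
(array([-154.1, -144.8,  154.6]), 'turn', np.float64(0.06), 'yaw now', np.float64(-20.64), 'tilt', np.float64(0.11))
```

View pics/w4.png

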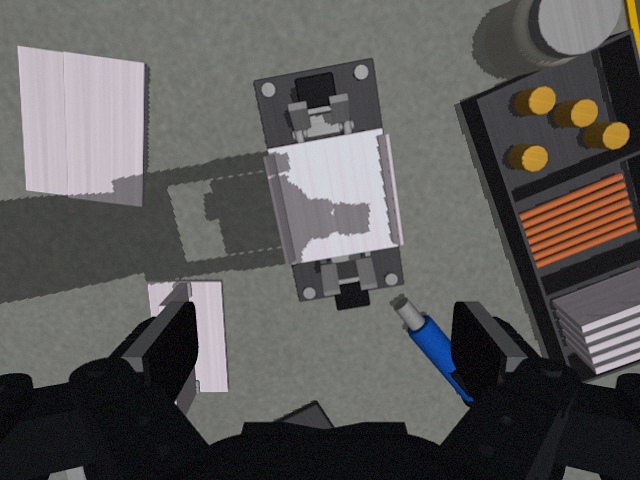

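The full fixture is now in view, platform centre at about (335,200). Depth puts it at (0.657,−0.0265), yaw 79.4°, and the height of 0.069 checks. Now I'll grasp the tee.

```bash
python3 -m inch '[[0,-0.028,-0.027,0,0],[0,-0.056,-0.054,0,0],[0,-0.084,-0.08,0.01,0],[0,-0.112,-0.106,0.03,0],[0,-0.14,-0.132,0.05,0]]' | sed -n 1,2p; python3 -m inch '[[0,-0.014,-0.013,0.03,0],[0,-0.014,-0.013,0.06,0],[0,-0.014,-0.013,0.09,0],[0,-0.014,-0.013,0.105,0],[0,-0.014,-0.013,0.105,0]]' | sed -n 1,2p
python3 - <<'E'
from plant import ctrl; from h import *
s=ctrl.get_state(); print(need(s,(.457,-.123,.036),-20.7))
E
```

```text
time: 5.83
eef_pos: [0.4738, -0.1192, 0.2258]
time: 6.25
eef_pos: [0.4547, -0.1256, 0.1164]
(array([ 3.2,  1.8, 80.4]), 'turn', np.float64(-0.45), 'yaw now', np.float64(-21.15), 'tilt', np.float64(0.46))
```

```bash
python3 -m inch '[[0,0.002,0.001,0.04,0],[0,0.003,0.002,0.08,0],[0,0.003,0.002,0.08,0]]' | sed -n 1,2p
python3 - <<'E'
from plant import ctrl; from h import *
s=ctrl.get_state(); print(need(s,(.457,-.123,.036),-20.7), s["contact_force"])
E
python3 -m inch '[[0.9,0,0,0,0],[0.95,0,0,0,0],[1,0,0,0,0],[1,0,0,0,0],[1,0,0,0,0]]' 100;python3 -m inch '[[1,0,0,0,0],[1,0,0,0,0],[1,0,0,0,0],[1,0,0,0,0],[1,0,0,0,0]]'
```

```text
time: 6.5
eef_pos: [0.4565, -0.1222, 0.0343]
(array([-0.6,  0.8, -1.7]), 'turn', np.float64(-0.38), 'yaw now', np.float64(-21.08), 'tilt', np.float64(0.78)) [-2.12524014  1.08765745 -1.20920906]
time: 6.92
eef_pos: [0.4631, -0.1248, 0.0427]
tcp_rot: [0.824, 0.566, 0.001, 0.002]
contact_force: [-0.2, -0.2, 0.6]
opening: 0.297
finger_force: 0.0
time: 7.33
eef_pos: [0.4611, -0.1238, 0.0415]
tcp_rot: [0.824, 0.566, -0.001, -0.001]
contact_force: [-6.1, 1.5, 8.0]
opening: 0.072
finger_force: 98.8
```

```bash
python3 -m inch '[[1,0,0,0,0],[1,0,0,0,0],[1,0,0,-0.01,0],[1,0,0,-0.02,0],[1,0,0,-0.02,0]]'
python3 - <<'E'
from plant import ctrl; from h import *; import pickle
s=ctrl.get_state(); p=ctrl.read_camera("wrist"); pickle.dump((s,p),open("w5.pkl","wb"))
print(need(s,(.657,-.0265,.17),-10.6))
c=cloud(p,s); T=R.from_quat(s["tcp_rot"]).as_matrix(); l=(c[0]-s["eef_pos"])@T
q=l[(abs(l[:,1])<.05)&(abs(l[:,0])<.09)]; print("web",rect(q[(q[:,2]>-.06)&(q[:,2]<-.015)&(abs(q[:,1])<.012)&(q[:,0]>.02)]))
print("plate",rect(r:=q[(q[:,2]>.015)&(q[:,2]<.034)]),np.median(r[:,2]))
cv2.imwrite("pics/w5.png",p["pixels"][:,:,::-1])
E
```

```text
time: 7.75
eef_pos: [0.463, -0.1247, 0.0624]
tcp_rot: [0.824, 0.566, 0.001, 0.002]
contact_force: [0.5, -1.1, -3.3]
opening: 0.068
finger_force: 98.0
(array([ 161.2,  146.4, -107. ]), 'turn', np.float64(-10.41), 'yaw now', np.float64(-21.01), 'tilt', np.float64(0.25))
web (array([ 0.0419, -0.0005]), array([0.0437, 0.0081]), 0.01, 4380)
plate (array([-0.0012, -0.0004]), array([0.1304, 0.076 ]), 0.03, 18154) 0.03346081636105565
```

View pics/w5.png

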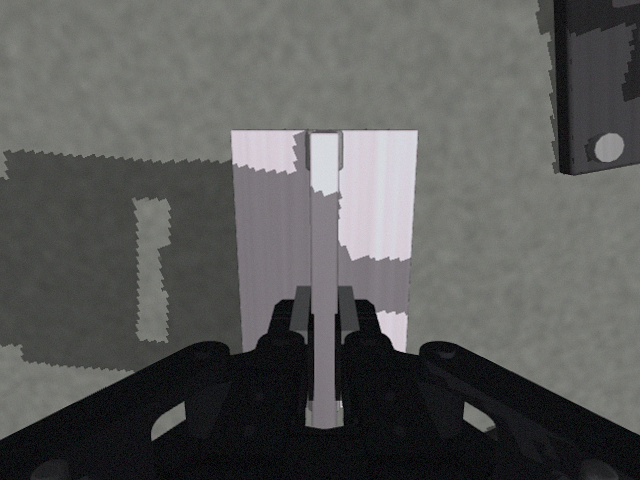

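Tee gripped centrally: in tool axes its centre is off by (−1.2, −0.4) mm, and its underside is 41.5 mm below the TCP. Now I'll carry it to the fixture.

```bash
python3 -m inch '[[1,0,0,-0.035,0],[1,0.01,0.01,-0.07,0],[1,0.03,0.03,-0.1,0],[1,0.055,0.055,-0.11,0],[1,0.08,0.075,-0.11,0]]' | sed -n 1,2p;  python3 -m inch '[[1,0.025,0.022,0,-3],[1,0.05,0.044,0,-6],[1,0.07,0.062,0,-9],[1,0.081,0.071,0,-10.4],[1,0.081,0.071,0,-10.4]]' | sed -n 1,2p
python3 -m inch '[[1,0,0,0,0],[1,0,0,0,0]]' | sed -n 1,6p
python3 - <<'E'
from plant import ctrl; from h import *
s=ctrl.get_state(); print(need(s,(.6578,-.0254,.1155),-10.6))
E
```

```text
time: 8.22
eef_pos: [0.5643, -0.0769, 0.1752]
time: 8.63
eef_pos: [0.6574, -0.0244, 0.1691]
time: 8.8
eef_pos: [0.6545, -0.0264, 0.1691]
tcp_rot: [0.77, 0.638, -0.001, -0.001]
contact_force: [0.4, 0.6, -4.0]
opening: 0.067
finger_force: 98.9
(array([ 1.6,  3.2, 53.6]), 'turn', np.float64(-0.05), 'yaw now', np.float64(-10.65), 'tilt', np.float64(0.15))
```

```bash
for i in 1 2 3 4; do python3 -m inch '[[1,0,0,0,0]]' | sed -n 2,3p; done; python3 -m inch '[[1,0,0,0.02,0],[1,0,0,0.03,0],[1,0,0,0.03,0],[1,0,0,0.03,0]]' | sed -n 2,3p
python3 - <<'E'
from plant import ctrl; from h import *
s=ctrl.get_state(); print(s["time"],need(s,(.6578,-.0254,.1155),-10.6),s["qpos"],s["dq"])
E
```

```text
eef_pos: [0.6545, -0.0267, 0.1697]
tcp_rot: [0.77, 0.638, -0.001, -0.001]
eef_pos: [0.6548, -0.0267, 0.1701]
tcp_rot: [0.77, 0.638, -0.0, -0.0]
eef_pos: [0.6551, -0.0267, 0.1704]
tcp_rot: [0.77, 0.638, -0.0, 0.0]
eef_pos: [0.6553, -0.0266, 0.1705]
tcp_rot: [0.77, 0.638, 0.0, 0.0]
eef_pos: [0.6545, -0.0261, 0.1388]
tcp_rot: [0.77, 0.639, -0.001, -0.001]
9.4667 (array([ 1.2,  3.2, 23.3]), 'turn', np.float64(-0.03), 'yaw now', np.float64(-10.63), 'tilt', np.float64(0.19)) [-1.94422176e-01  3.29862019e-01  1.69830206e+00 -1.58355029e-05
  1.11670173e+00 -8.83405220e-03] [ 0.00163483 -0.01790157 -0.03283072 -0.00112034 -0.00769914 -0.000233  ]
```

```bash
python3 -m inch '[[1,0.001,0.002,0,0],[1,0.001,0.0025,0.01,0],[1,0.001,0.0025,0.016,0],[1,0.001,0.0025,0.016,0],[1,0.001,0.0025,0.016,0]]' | sed -n 2,4p
python3 - <<'E'
from plant import ctrl; from h import *
s=ctrl.get_state(); print(s["time"],need(s,(.6578,-.0254,.1105),-10.6),s["contact_force"])
E
```

```text
eef_pos: [0.6576, -0.0255, 0.1232]
tcp_rot: [0.77, 0.639, -0.001, -0.001]
contact_force: [0.2, -0.0, -4.2]
9.8833 (array([ 0.1,  0.2, 12.7]), 'turn', np.float64(-0.02), 'yaw now', np.float64(-10.62), 'tilt', np.float64(0.12)) [ 1.86385986e-01 -3.97303809e-04 -4.16254412e+00]
```

Laterally within 0.2 mm. Now I'll lower it onto the platform.

```bash
python3 -m inch '[[1,0,0,0.006,0],[1,0,0,0.012,0],[1,0,0,0.016,0],[1,0,0,0.016,0],[1,0,0,0.016,0]]' | sed -n 2,7p
python3 - <<'E'
from plant import ctrl; from h import *; import pickle
s=ctrl.get_state(); print(s["time"],need(s,(.6578,-.0254,.1105),-10.6),s["contact_force"])
E
```

```text
eef_pos: [0.6585, -0.0257, 0.1094]
tcp_rot: [0.769, 0.639, 0.0, 0.0]
contact_force: [-2.7, 0.1, 2.4]
opening: 0.075
finger_force: 99.9
10.3 (array([ 0.1, -0.8, -1.1]), 'turn', np.float64(-0.02), 'yaw now', np.float64(-10.62), 'tilt', np.float64(0.01)) [-2.65596671  0.06372113  2.44462093]
```

```bash
python3 -m inch '[[1,0,0,0.006,0],[1,0,0,0.012,0],[1,0,0,0.017,0],[1,0,0,0.021,0],[1,0,0,0.021,0]]' | sed -n 2,7p
python3 -m inch '[[1,0,0,0.003,0],[1,0,0,0.006,0],[1,0,0,0.008,0],[1,0,0,0.009,0],[1,0,0,0.009,0]]' | sed -n 2,7p
```

```text
eef_pos: [0.659, -0.0257, 0.0893]
tcp_rot: [0.769, 0.639, 0.0, 0.001]
contact_force: [-2.4, -0.5, 5.2]
opening: 0.072
finger_force: 100.7
eef_pos: [0.659, -0.0257, 0.0812]
tcp_rot: [0.769, 0.639, 0.0, 0.0]
contact_force: [-5.9, 1.0, 9.7]
opening: 0.073
finger_force: 101.1
```

```bash
python3 -m inch '[[1,0,0,0.0015,0],[1,0,0,0.0015,0],[1,0,0,0.0015,0],[1,0,0,0.0015,0],[1,0,0,0.0015,0]]' | sed -n 2,5p
python3 -m inch '[[1,0,0,-0.002,0],[1,0,0,-0.004,0],[1,0,0,-0.004,0],[1,0,0,-0.004,0],[1,0,0,-0.004,0]]' | sed -n 2,5p
python3 -m inch '[[0.6,0,0,0,0],[0.4,0,0,0,0],[0.3,0,0,0,0],[0.3,0,0,0,0],[0.3,0,0,0,0]]' | sed -n 1,7p
```

```text
eef_pos: [0.659, -0.0257, 0.08]
tcp_rot: [0.769, 0.639, 0.0, 0.0]
contact_force: [-5.9, 0.7, 10.0]
opening: 0.075
eef_pos: [0.659, -0.0257, 0.0839]
tcp_rot: [0.769, 0.639, 0.0, 0.001]
contact_force: [-5.2, 0.4, 8.7]
opening: 0.075
time: 12.38
eef_pos: [0.6582, -0.0256, 0.0804]
tcp_rot: [0.77, 0.639, -0.0, -0.0]
contact_force: [-0.8, -0.2, -0.2]
opening: 0.697
finger_force: 0.0
```

```bash
python3 -m inch '[[0.3,0,0,-0.03,0],[0,0,0,-0.07,0],[0,0,0,-0.11,0],[0,0,0,-0.15,0],[0,0,0,-0.18,0]]' | sed -n 1,4p
python3 - <<'E'
from plant import ctrl; from h import *; import pickle
s=ctrl.get_state(); p=ctrl.read_camera("wrist"); pickle.dump((s,p),open("w6.pkl","wb"))
c=cloud(p,s); F=np.array([.6572,-.0265]); a=np.radians(-10.6); M=np.array([[np.cos(a),-np.sin(a)],[np.sin(a),np.cos(a)]])
l=c[0].copy(); l[:,:2]=(l[:,:2]-F)@M
q=l[(abs(l[:,0])<.009)&(abs(l[:,1])<.08)&(l[:,2]>.09)&(l[:,2]<.15)]; print("web",rect(q),np.median(q[:,2]))
q=l[(abs(l[:,0])<.034)&(abs(l[:,0])>.026)&(abs(l[:,1])<.06)&(l[:,2]>.03)&(l[:,2]<.1)]; print("plate top z",np.percentile(q[:,2],[5,50,95]))
print(need(s,(.49,-.354,.30),9.5))
im=p["pixels"][:,:,::-1]; cv2.imwrite("pics/w6.png",cv2.resize(im[80:380,180:480],None,fx=2,fy=2,interpolation=cv2.INTER_CUBIC))
E
```

```text
time: 12.8
eef_pos: [0.6591, -0.0257, 0.2648]
tcp_rot: [0.77, 0.639, 0.001, 0.002]
contact_force: [0.7, 0.1, 0.8]
web (array([ 0.001 , -0.0004]), array([0.1312, 0.0077]), 89.72, 1982) 0.110640626090338
plate top z [0.04937679 0.05064156 0.05188703]
(array([-353.8, -105.5,  -35.6]), 'turn', np.float64(-20.12), 'yaw now', np.float64(-10.62), 'tilt', np.float64(0.24))
```

View pics/w6.png

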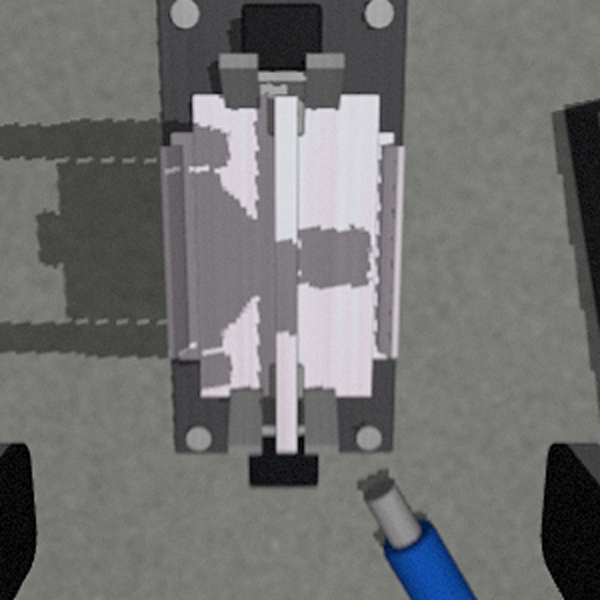

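The coupon is held. Both hook forks (crop 285,80 and 285,415) lie over the plate ends, and the plate top at 0.0506 gives about 26.4 mm of travel, flat and centred to 1 mm. Next is the shield.

```bash
python3 -m inch '[[0,-0.035,-0.01,-0.01,0],[0,-0.073,-0.021,-0.02,0],[0,-0.111,-0.032,-0.03,0],[0,-0.149,-0.043,-0.04,0],[0,-0.187,-0.054,-0.04,0]]' | sed -n 1,2p; python3 -m inch '[[0,-0.037,-0.011,0,-4],[0,-0.074,-0.022,0,-8],[0,-0.111,-0.033,0,-12],[0,-0.13,-0.045,0,-16],[0,-0.14,-0.05,0,-20]]' | sed -n 1,2p
python3 -m inch '[[0,0,0,0,0],[0,0,0,0,0]]' | sed -n 1,2p
python3 - <<'E'
from plant import ctrl; from h import *; import pickle
s=ctrl.get_state(); p=ctrl.read_camera("wrist"); pickle.dump((s,p),open("w7.pkl","wb"))
c=cloud(p,s)
q=box(c,[.40,-.46,.158],[.58,-.25,.18]); print("handle",rect(q),np.percentile(q[:,2],[5,50,95]))
q=box(c,[.40,-.46,.135],[.58,-.25,.157]); print("sheet",rect(q),np.percentile(q[:,2],[5,50,95]))
for n,z in(("shield_hole",.076),("shield_seat",.11),("shield",.01)): print(n,[(np.round(d["at"],1).tolist(),at_z(p,[d["at"]],z,s).round(4),round(d["score"],2)) for d in ctrl.tip_of(n,p)][:2])
print(s["eef_pos"],need(s,(.49,-.354,.20),9.5))
cv2.imwrite("pics/w7.png",p["pixels"][:,:,::-1])
E
```

```text
time: 13.27
eef_pos: [0.5706, -0.2011, 0.3031]
time: 13.68
eef_pos: [0.4937, -0.3305, 0.3]
time: 13.85
eef_pos: [0.4955, -0.3281, 0.3002]
handle (array([ 0.489 , -0.3533]), array([0.1603, 0.014 ]), -80.89, 3323) [0.15941396 0.16717755 0.16853654]
sheet (array([ 0.4885, -0.3497]), array([0.1539, 0.0166]), -80.91, 210) [0.13685771 0.15272498 0.15585123]
shield_hole []
shield_seat []
shield [([313.8, 216.8], array([[ 0.4895, -0.3563,  0.01  ]]), 0.69)]
[ 0.49551132 -0.32807861  0.30019087] (array([-24.8,  -9.6, 100.2]), 'turn', np.float64(-0.3), 'yaw now', np.float64(9.2), 'tilt', np.float64(0.05))
```

View pics/w7.png

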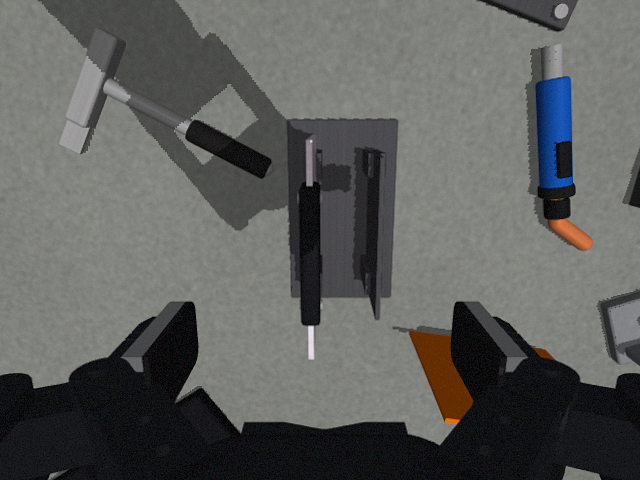

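The handle runs from (310,185) to (311,323) and the sheet's top edge from (309,135) to (311,358). The shield's middle is at (0.489,−0.353), its normal is at 9.1° and its top at 0.168, as expected. The blank is to its right, with enough clearance.

```bash
python3 -m inch '[[0,-0.024,-0.010,0.03,0],[0,-0.024,-0.010,0.06,0],[0,-0.024,-0.010,0.09,0],[0,-0.024,-0.010,0.09,0],[0,-0.024,-0.010,0.09,0]]' | sed -n 1,2p
python3 - <<'E'
from plant import ctrl; from h import *
s=ctrl.get_state(); print(need(s,(.489,-.3533,.137),9.1))
E
```

```text
time: 14.47
eef_pos: [0.4895, -0.3516, 0.2089]
(array([-1.9, -0.6, 71.9]), 'turn', np.float64(0.33), 'yaw now', np.float64(9.43), 'tilt', np.float64(0.27))
```

```bash
python3 -m inch '[[0,-0.001,0,0.025,0],[0,-0.002,-0.001,0.05,0.3],[0,-0.002,-0.001,0.07,0.3],[0,-0.002,-0.001,0.071,0.3],[0,-0.002,-0.001,0.071,0.3]]' | sed -n 1,2p
python3 -m inch '[[0,0,0,0,0],[0,0,0,0,0]]' | sed -n 1,2p
python3 - <<'E'
from plant import ctrl; from h import *
s=ctrl.get_state(); print(need(s,(.489,-.3533,.137),9.1))
E
python3 -m inch '[[0.6,0,0,0,0],[0.8,0,0,0,0],[1,0,0,0,0],[1,0,0,0,0],[1,0,0,0,0]]' 100 | tail -5;python3 -m inch '[[1,0,0,0,0],[1,0,0,0,0],[1,0,0,0,0],[1,0,0,0,0],[1,0,0,0,0]]'
```

```text
time: 14.88
eef_pos: [0.49, -0.3553, 0.1412]
time: 15.05
eef_pos: [0.4907, -0.3564, 0.1431]
(array([ 3.4, -1.2,  6. ]), 'turn', np.float64(0.0), 'yaw now', np.float64(9.1), 'tilt', np.float64(0.3))
eef_pos: [0.4892, -0.3553, 0.1399]
tcp_rot: [0.649, 0.761, -0.0, 0.0]
contact_force: [-0.1, 0.7, 0.2]
opening: 0.3
finger_force: 0.0
time: 15.88
eef_pos: [0.4893, -0.3555, 0.14]
tcp_rot: [0.649, 0.761, 0.0, 0.0]
contact_force: [1.1, -0.8, 0.9]
opening: 0.148
finger_force: 98.0
```

```bash
python3 -m inch '[[1,0,0,-0.02,0],[1,0,0,-0.045,0],[1,0,0,-0.075,0],[1,0,0,-0.105,0],[1,0,0,-0.14,0]]' | tail -9;python3 -m inch '[[1,0,0,0,0],[1,0,0,0,0],[1,0,0,0,0]]' | sed -n 2,7p
python3 - <<'E'
from plant import ctrl; from h import *; import pickle
s=ctrl.get_state(); p=ctrl.read_camera("wrist"); d=ctrl.read_camera("side"); pickle.dump((s,p,d),open("w8.pkl","wb"))
T=R.from_quat(s["tcp_rot"]).as_matrix()
for nm,c in(("wrist",cloud(p,s)),("side",cloud(d))):
    l=(c[0]-s["eef_pos"])@T; q=l[(abs(l[:,1])<.014)&(abs(l[:,0])<.11)&(l[:,2]>-.04)&(l[:,2]<.15)]
    print(nm,len(q))
    for z in np.arange(-.04,.15,.02):
        r=q[(q[:,2]>=z)&(q[:,2]<z+.02)]
        if len(r)>8: print(round(z,3),len(r),"x",np.percentile(r[:,0],[1,99]).round(4),"y",np.percentile(r[:,1],[3,50,97]).round(4),"zmax",r[:,2].max().round(4),"zmin",r[:,2].min().round(4))
for n in("shield_hole","shield_seat","shield"):
    for e in ctrl.tip_of(n,d)[:2]:
        o,v=ray(d,[e["at"]]); o=(o-s["eef_pos"])@T; v=v[0]@T; h=o-v*o[1]/v[1]; print(n,np.round(e["at"]),round(e["score"],2),"tool",h.round(4))
print(need(s,(.61,.365,.28),1.7))
E
```

```text
time: 16.3
eef_pos: [0.4879, -0.354, 0.2778]
tcp_rot: [0.649, 0.761, 0.0, -0.003]
contact_force: [0.5, -0.8, -2.5]
opening: 0.147
finger_force: 98.7
eef_pos: [0.4884, -0.3546, 0.2775]
tcp_rot: [0.649, 0.761, 0.0, -0.002]
contact_force: [-0.9, -0.0, -3.6]
opening: 0.144
finger_force: 98.8
wrist 16565
-0.04 14451 x [-0.026   0.0748] y [-0.0088 -0.0002  0.0083] zmax -0.02 zmin -0.04
-0.02 2095 x [-0.0354  0.0816] y [-0.0121 -0.0002  0.012 ] zmax -0.0001 zmin -0.02
0.0 19 x [0.0512 0.0524] y [-0.0056  0.0022  0.0055] zmax 0.0035 zmin 0.0005
side 4545
-0.04 318 x [-0.0688  0.073 ] y [-0.0114 -0.0021  0.0099] zmax -0.02 zmin -0.0395
-0.02 654 x [-0.0785  0.0788] y [-0.0108 -0.0043  0.0022] zmax -0.0001 zmin -0.02
0.0 534 x [-0.0785  0.0793] y [-0.0063 -0.0008  0.0011] zmax 0.02 zmin 0.0
0.02 614 x [-0.0783  0.0792] y [-0.0024 -0.0007  0.0012] zmax 0.04 zmin 0.02
0.04 534 x [-0.0785  0.0801] y [-0.0022 -0.0005  0.0012] zmax 0.06 zmin 0.04
0.06 501 x [-0.0784  0.0799] y [-0.0022 -0.0005  0.0014] zmax 0.08 zmin 0.0602
0.08 568 x [-0.078   0.0794] y [-0.0023 -0.0005  0.0015] zmax 0.1 zmin 0.08
0.1 545 x [-0.0781  0.0792] y [-0.0021 -0.0005  0.0013] zmax 0.1199 zmin 0.1
0.12 277 x [-0.0785  0.0794] y [-0.0023 -0.0004  0.0015] zmax 0.133 zmin 0.12
shield_hole [421. 293.] 0.81 tool [-0.0023  0.      0.0568]
shield_hole [521. 326.] 0.67 tool [-0.1757  0.      0.0004]
shield_seat [527. 313.] 0.85 tool [-0.176   0.     -0.0312]
shield_seat [422. 278.] 0.66 tool [0.0015 0.     0.0188]
shield [414. 316.] 0.76 tool [0.0025 0.     0.128 ]
shield [514. 342.] 0.62 tool [-0.1752  0.      0.0434]
(array([691.3, 233.7,  -1. ]), 'turn', np.float64(7.38), 'yaw now', np.float64(9.08), 'tilt', np.float64(0.21))
```

The shield hangs upright in the gripper, off-centre by about 1 mm along tool x, with its lower edge 131 mm below the TCP. That puts the hole about 65 mm below and the seat about 31 mm below. Carrying it to in front of the screw.

```bash
python3 -m inch '[[1,0.015,0.006,0,0],[1,0.045,0.018,-0.005,0],[1,0.083,0.033,-0.01,0],[1,0.121,0.048,-0.01,0],[1,0.159,0.063,-0.01,0]]' | sed -n 1,2p; python3 -m inch '[[1,0.037,0.016,0,0],[1,0.074,0.032,0,0],[1,0.111,0.048,0,0],[1,0.148,0.064,0,0],[1,0.185,0.08,0,0]]' | sed -n 1,2p;  python3 -m inch '[[1,0.037,0.014,0,0],[1,0.074,0.028,0,0],[1,0.111,0.042,0,0],[1,0.148,0.056,0,0],[1,0.18,0.07,0,0]]' | sed -n 1,2p
python3 - <<'E'
from plant import ctrl; from h import *
s=ctrl.get_state(); print(need(s,(.62,.366,.28),1.7),s["finger_force"])
E
```

```text
time: 17.22
eef_pos: [0.5263, -0.1862, 0.2898]
time: 17.63
eef_pos: [0.5757, 0.0098, 0.2894]
time: 18.05
eef_pos: [0.6159, 0.1992, 0.2892]
(array([164. ,  30.6,   9.3]), 'turn', np.float64(7.46), 'yaw now', np.float64(9.16), 'tilt', np.float64(0.08)) 98.68840098381042
```

```bash
python3 -m inch '[[1,0.037,0.007,0,2],[1,0.074,0.014,0,4],[1,0.111,0.021,0,6],[1,0.145,0.028,0,7.5],[1,0.16,0.03,0,7.5]]' | sed -n 1,2p; python3 -m inch '[[1,0,0,0.01,0],[1,0,0,0.03,0],[1,0,0,0.05,0],[1,0,0,0.05,0],[1,0,0,0.05,0]]' | sed -n 1,2p
python3 -m inch '[[1,0,0,0,0],[1,0,0,0,0]]' | sed -n 1,4p
python3 - <<'E'
from plant import ctrl; from h import *; import pickle
s=ctrl.get_state(); print(need(s,(.605,.3655,.230),1.7),s["finger_force"])
d=ctrl.read_camera("side"); pickle.dump((s,d),open("w9.pkl","wb"))
T=R.from_quat(s["tcp_rot"]).as_matrix(); c=cloud(d); l=(c[0]-s["eef_pos"])@T; q=l[(abs(l[:,1])<.006)&(abs(l[:,0])<.09)&(l[:,2]>.005)&(l[:,2]<.15)]
print("sheet x",np.percentile(q[:,0],[1,99]),"y",np.percentile(q[:,1],[5,50,95]),"z max",q[:,2].max(), len(q))
cv2.imwrite("pics/s9.png",cv2.resize(d["pixels"][60:260,140:400,::-1],None,fx=3,fy=3,interpolation=cv2.INTER_CUBIC))
E
```

```text
time: 18.47
eef_pos: [0.6195, 0.3636, 0.2886]
time: 18.88
eef_pos: [0.6199, 0.3572, 0.2369]
time: 19.05
eef_pos: [0.6221, 0.3582, 0.2419]
tcp_rot: [0.698, 0.717, 0.001, 0.001]
contact_force: [0.4, 0.1, -2.6]
(array([  7.7, -16.9,  11.9]), 'turn', np.float64(-0.16), 'yaw now', np.float64(1.54), 'tilt', np.float64(0.18)) 98.61725807189941
sheet x [-0.08119125  0.08010032] y [-0.00075807  0.00150317  0.00388678] z max 0.1301304121449733 1120
```

View pics/s9.png

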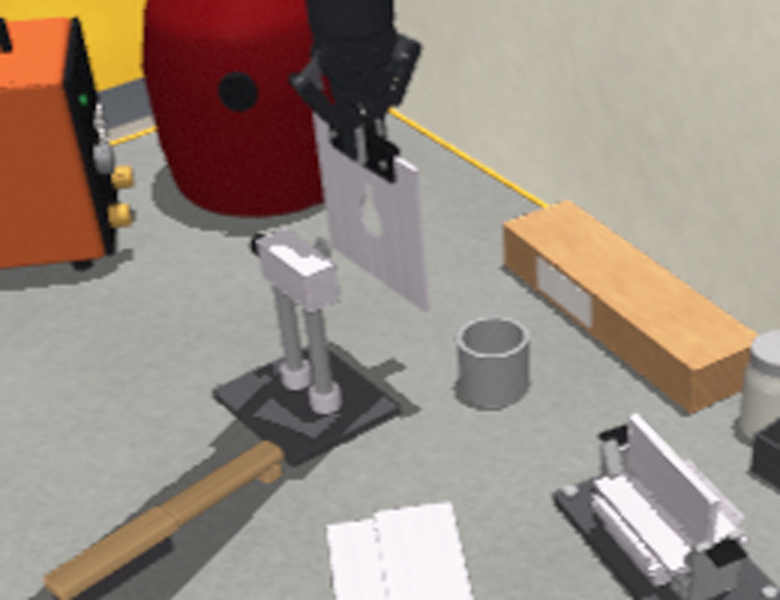

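The shield hangs straight in front of the stand. The keyhole (crop 372,212) is beyond the screw (crop 322,243), and the coupon is still hooked at the lower right. Next I'll align and settle.

```bash
python3 -m inch '[[1,0.003,-0.006,0.006,0],[1,0.007,-0.014,0.011,0],[1,0.007,-0.017,0.011,0],[1,0.007,-0.017,0.011,0],[1,0.007,-0.017,0.011,0]]' | sed -n 2p;python3 -m inch '[[1,0,0,0,0],[1,0,0,0,0],[1,0,0,0,0],[1,0,0,0,0]]' | sed -n 2p
python3 - <<'E'
from plant import ctrl; from h import *; import pickle
s=ctrl.get_state(); print(s["time"],need(s,(.605,.366,.230),1.7),s["contact_force"])
E
```

```text
eef_pos: [0.6035, 0.3653, 0.2287]
eef_pos: [0.6042, 0.3649, 0.2289]
19.85 (array([ 1.1,  0.8, -1.1]), 'turn', np.float64(-0.14), 'yaw now', np.float64(1.56), 'tilt', np.float64(0.02)) [ 0.24208848  0.16626161 -3.04429953]
```

```bash
python3 -m inch '[[1,0.001,-0.008,-0.001,0],[1,0.001,-0.016,-0.001,0],[1,0.001,-0.022,-0.001,0],[1,0.001,-0.022,-0.001,0],[1,0.001,-0.022,-0.001,0]]' | sed -n 2,4p
python3 - <<'E'
from plant import ctrl; from h import *
s=ctrl.get_state(); print(s["time"],need(s,(.5595,.3645,.230),1.7),s["contact_force"])
E
```

```text
eef_pos: [0.5814, 0.3656, 0.23]
tcp_rot: [0.697, 0.717, 0.0, 0.0]
contact_force: [-0.4, 0.8, -2.7]
20.2667 (array([ -0.5, -21.9,  -0. ]), 'turn', np.float64(-0.09), 'yaw now', np.float64(1.61), 'tilt', np.float64(0.02)) [-0.40049722  0.82258129 -2.72204883]
```

```bash
python3 -m inch '[[1,0,-0.006,0,0],[1,-0.0005,-0.012,0,0],[1,-0.0005,-0.018,0,0],[1,-0.0005,-0.0215,0,0],[1,-0.0005,-0.0215,0,0]]' | sed -n 2,4p; python3 -m inch '[[1,0,0,0,0],[1,0,0,0,0],[1,0,0,0,0]]' | sed -n 2,4p
python3 - <<'E'
from plant import ctrl; from h import *
s=ctrl.get_state(); print(s["time"],need(s,(.5595,.3645,.196),1.7),s["contact_force"])
E
```

```text
eef_pos: [0.5596, 0.3644, 0.2298]
tcp_rot: [0.697, 0.717, -0.0, -0.0]
contact_force: [-0.1, 0.4, -2.3]
eef_pos: [0.5607, 0.3643, 0.2298]
tcp_rot: [0.697, 0.717, 0.0, 0.0]
contact_force: [-0.4, 0.1, -2.2]
20.9333 (array([ 0.2, -1.2, 33.8]), 'turn', np.float64(-0.13), 'yaw now', np.float64(1.57), 'tilt', np.float64(0.02)) [-0.35965145  0.14120615 -2.21392339]
```

```bash
python3 -m inch '[[1,0,-0.0005,0.006,0],[1,0,-0.001,0.012,0],[1,0,-0.001,0.018,0],[1,0,-0.001,0.024,0],[1,0,-0.001,0.026,0]]' | sed -n 2,4p; python3 -m inch '[[1,0,0,0.003,0],[1,0,0,0.006,0],[1,0,0,0.008,0],[1,0,0,0.008,0],[1,0,0,0.008,0]]' | sed -n 2,4p
python3 - <<'E'
from plant import ctrl; from h import *
s=ctrl.get_state(); print(s["time"],need(s,(.5595,.3645,.196),1.7),s["contact_force"])
E
```

```text
eef_pos: [0.5587, 0.3639, 0.2015]
tcp_rot: [0.697, 0.717, -0.001, -0.001]
contact_force: [0.4, -0.7, -2.3]
eef_pos: [0.5595, 0.3642, 0.1957]
tcp_rot: [0.697, 0.717, -0.0, 0.0]
contact_force: [-0.2, -0.7, -2.6]
21.7667 (array([ 0.3,  0. , -0.3]), 'turn', np.float64(-0.12), 'yaw now', np.float64(1.58), 'tilt', np.float64(0.01)) [-0.20795711 -0.71990062 -2.63397262]
```

```bash
for i in 1 2; do python3 -m inch '[[1,0,0,0.0015,0],[1,0,0,0.0015,0],[1,0,0,0.0015,0]]' | sed -n 2,4p; done
```

```text
eef_pos: [0.5598, 0.3643, 0.1949]
tcp_rot: [0.697, 0.717, 0.0, 0.0]
contact_force: [-1.1, -0.1, -0.7]
eef_pos: [0.5599, 0.3644, 0.1946]
tcp_rot: [0.697, 0.717, 0.001, 0.0]
contact_force: [-2.1, -2.1, 6.4]
```

Contact is at the expected height, so it is seated. I'll relax the push, release and retreat upward.

```bash
python3 -m inch '[[1,0,0,-0.0015,0],[1,0,0,-0.0015,0]]' | sed -n 2,4p; python3 -m inch '[[0.8,0,0,0,0],[0.7,0,0,0,0],[0.6,0,0,0,0],[0.6,0,0,0,0],[0.6,0,0,0,0]]' | sed -n 2,7p; python3 -m inch '[[0.5,0,0,-0.005,0],[0.5,0,0,-0.015,0],[0.5,0,0,-0.03,0],[0.4,0,0,-0.06,0],[0.3,0,0,-0.1,0]]' | sed -n 1,6p
python3 -m inch '[[0,0.01,-0.03,-0.03,0],[0,0.02,-0.07,-0.06,0],[0,0.03,-0.07,-0.06,0],[0,0.03,-0.07,-0.06,0]]' | sed -n 1,4p
python3 - <<'E'
from plant import ctrl; from h import *; import pickle
s=ctrl.get_state(); P={n:ctrl.read_camera(n) for n in("wrist","side")}
for nm,p in P.items():
    c=cloud(p,s); q=box(c,[.50,.26,.176],[.62,.46,.24]); print(nm,"above block",rect(q),np.percentile(q[:,2],[2,50,98]))
    for z in(.07,.09,.11): 
        r=box(c,[.54,.27,z],[.59,.46,z+.02]); print(z,len(r),r.mean(0).round(4) if len(r) else "", np.percentile(r[:,1],[1,99]).round(4) if len(r) else "")
    for n in("shield_seat","stand_screw","shield"): print(n,[(np.round(d["at"],1).tolist(),round(d["score"],2)) for d in ctrl.tip_of(n,p)][:2])
a=cv2.resize(P["side"]["pixels"][80:240,180:340,::-1],(560,560),interpolation=cv2.INTER_CUBIC); cv2.imwrite("pics/s10.png",a)
E
```

```text
eef_pos: [0.5598, 0.3643, 0.1947]
tcp_rot: [0.697, 0.717, 0.001, 0.0]
contact_force: [0.3, -1.5, 3.1]
eef_pos: [0.5595, 0.3644, 0.1939]
tcp_rot: [0.697, 0.717, -0.0, -0.0]
contact_force: [0.2, -0.2, -0.5]
opening: 0.402
finger_force: 0.0
time: 23.27
eef_pos: [0.558, 0.3636, 0.2922]
tcp_rot: [0.697, 0.717, -0.003, -0.001]
contact_force: [0.5, 0.8, -0.6]
opening: 0.698
finger_force: 0.0
time: 23.6
eef_pos: [0.4876, 0.3949, 0.36]
tcp_rot: [0.696, 0.718, 0.005, 0.001]
contact_force: [1.5, 0.2, -0.5]
wrist above block (array([0.5446, 0.3677]), array([0.1628, 0.0451]), -88.26, 5205) [0.17631696 0.2187739  0.22575311]
0.07 98 [0.5574 0.4016 0.081 ] [0.2794 0.4403]
0.09 159 [0.5575 0.3967 0.1016] [0.2814 0.4412]
0.11 249 [0.5577 0.3889 0.1206] [0.2831 0.4428]
shield_seat [([405.8, 245.5], 0.89)]
stand_screw [([407.4, 248.4], 0.96)]
shield []
side above block (array([0.5459, 0.3661]), array([0.1674, 0.0463]), -85.64, 618) [0.17621305 0.19993181 0.22622809]
0.07 114 [0.5607 0.3289 0.0807] [0.2767 0.4124]
0.09 97 [0.5609 0.3199 0.1003] [0.278  0.3832]
0.11 78 [0.5616 0.3092 0.1189] [0.2782 0.3573]
shield_seat [([527.9, 314.9], 0.89), ([243.4, 142.0], 0.7)]
stand_screw [([244.4, 143.3], 0.98)]
shield [([250.4, 171.3], 0.88), ([515.9, 343.0], 0.87)]
```

View pics/s10.png

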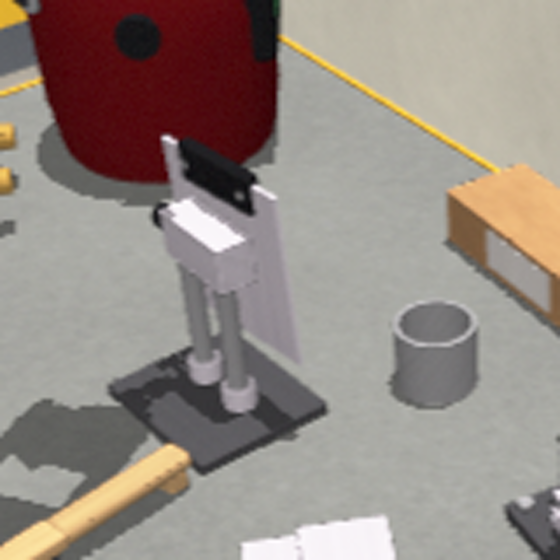

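The shield hangs behind the screw head on the stand, with its handle at crop (217,175). The seat and screw points agree within about 3 px in both views. One last settling check, then I'll hand in.

```bash
python3 -m inch '[[0,0,0,-0.01,0],[0,0,0,-0.01,0],[0,0,0,-0.01,0],[0,0,0,-0.01,0],[0,0,0,-0.01,0]]' | sed -n 1,6p
python3 - <<'E'
from plant import ctrl; from h import *
s=ctrl.get_state(); p=ctrl.read_camera("wrist"); c=cloud(p,s)
q=box(c,[.545,.26,.205],[.58,.48,.212]); print("sheet top",rect(q),np.polyfit(*(lambda a:(a[:,1],a[:,2]))(box(c,[.545,.26,.19],[.58,.48,.24])),1))
d=ctrl.read_camera("top"); c=cloud(d); q=box(c,[.58,-.11,.098],[.73,.06,.13]); print("tee web",rect(q),np.median(q[:,2]))
q=box(c,[.53,.26,.2],[.59,.47,.24]); print("shield top",rect(q),np.percentile(q[:,2],[50,95]))
print(np.abs(s["dq"]).max())
ctrl.sign_off()
E
```

```text
time: 24.42
eef_pos: [0.4887, 0.3923, 0.3643]
tcp_rot: [0.697, 0.717, 0.0, 0.0]
contact_force: [-0.1, 0.2, 0.1]
opening: 1.002
finger_force: 0.0
sheet top (array([0.5557, 0.3697]), array([0.1603, 0.0114]), 89.36, 643) [-0.06506599  0.23986983]
tee web (array([ 0.6596, -0.0282]), array([0.1293, 0.0088]), 79.29, 173) 0.11173194359312721
shield top (array([0.5612, 0.3664]), array([0.1615, 0.016 ]), -88.13, 308) [0.22197729 0.22786449]
0.004109751678797217
the job is handed in; nothing more can be done
```

I handed the job in at about 24.5 s: the tee coupon is pressed down with both hooks over its base plate, and the shield hangs fully down on the stand screw; nothing else was disturbed that I could see, and no verdict came back.

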